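Flush the dental unit's water line

TASK

Flush the water line of the dental unit on the steel table, with closed fingers: press down the raised end of the wide rocker until it is fully over (power), then do the same with the narrow rocker (pump), and only then press the big round key fully down, keep it down for about three seconds and let it spring up. Leave the small square key alone, and do not shift or pick up the bottle, the bowl or the little jar.

Things in the scene. Friction and masses are not known exactly. Their poses are not given: they have to be found in the camera images.
- console: white dental unit fixed to the table, flat-topped box 240 (x) by 360 (y) by 80 mm high; origin at the centre of its underside; x points away from the robot (yaw up to 0.35 rad). On top, 30 mm to the -x side of its middle, a row along y, 86 mm apart, in changing order: wide rocker, narrow rocker, big round key, small square key, all black in grey frames
- wide_rocker (a joint): tip angle in rad of the 50 mm wide black paddle: 0 to 0.05 at the start = off (its console +x end raised), 0.36 = fully on (that end fully down). Paddle 72 mm long along the console's x, 8 mm thick, tipping about its middle, axis 92 mm above the table along the console's y; slope = 0.18 - value. Stays where it is left; takes 0.06 N m (2 to 5 N near the raised end)
- wide_rocker_end (a point): where to press the wide rocker: on its top face, centre line, 27 mm out from the tipping axis and 9 mm short of the raised end; rides with the paddle, about 101 mm above the table when off, 91 mm when fully on. x axis: along the paddle out to this end; z: out of its top face
- narrow_rocker (a joint): tip angle in rad of the 26 mm wide black paddle: 0 to 0.05 at the start = off (its console +x end raised), 0.36 = fully on (that end fully down). Paddle 72 mm long along the console's x, 8 mm thick, tipping about its middle, axis 92 mm above the table along the console's y; slope = 0.18 - value. Stays where it is left; takes 0.06 N m (2 to 5 N near the raised end)
- narrow_rocker_end (a point): where to press the narrow rocker: on its top face, centre line, 27 mm out from the tipping axis and 9 mm short of the raised end; rides with the paddle, about 101 mm above the table when off, 91 mm when fully on. x axis: along the paddle out to this end; z: out of its top face
- round_key (a joint): how far the big round key is pressed, in m: 0 up, 0.008 fully down. Sprung: it starts to move at 1.5 N, needs 5 N fully down, and springs up by itself
- round_key_top (a point): centre of the top face of the big round key (42 mm across); it rides with the key, 98 mm above the table when up, 90 mm when fully down
- square_key (a joint): how far the small square key is pressed, in m: 0 up, 0.008 fully down; sprung like the round one. Not to be pressed
- square_key_top (a point): centre of the top face of the small square key (20 by 20 mm), 98 mm above the table
- paste_jar: small loose white jar, 38 mm across, 24 mm high, standing on the console's top, 85 mm to the +x side of its middle; origin at the centre of its underside. Leave alone
- rinse_bottle: loose amber bottle, 52 mm across, 130 mm high, standing on the table beside the console's +y end; origin at the centre of its underside. Leave alone
- steel_bowl: loose steel bowl, 100 mm across, 35 mm high, standing on the table beside the console's -y end; origin at the centre of its underside. Leave alone

How it is judged:
On the way, in this order (a step that is already met when the one before it is completed fails the run):
1. the wide rocker is fully over (value of joint wide_rocker above 0.29 rad), for 0.1 s.
2. the narrow rocker is fully over (value of joint narrow_rocker above 0.29 rad), for 0.1 s.
3. the round key is held down for at least two seconds (value of joint round_key above 0.0055 m and value of joint each of wide_rocker, narrow_rocker above 0.29 rad), for 2 s.
At the end, for the whole second after the job is handed in: both rockers are fully over (joint above 0.29 of 0.36 rad), the round and square keys are up (less than 2 mm down), and the bottle, bowl and jar stand at rest within 20 mm of where they were (value of joint each of wide_rocker, narrow_rocker above 0.29 rad and value of joint each of round_key, square_key below 0.002 m and distance of each of paste_jar, rinse_bottle, steel_bowl from where it was at the start of the episode below 0.02 m and linear speed of each of paste_jar, rinse_bottle, steel_bowl below 0.02 m/s); the robot touches nothing.
It fails at once if the narrow rocker is tipped before the wide one is over (value of joint narrow_rocker above 0.18 rad and value of joint wide_rocker below 0.25 rad).
It fails at once if the round key is pressed before both rockers are over (value of joint round_key above 0.003 m and value of joint any of wide_rocker, narrow_rocker below 0.25 rad).
It fails at once if the square key is pressed (value of joint square_key above 0.003 m).
It fails at once if the bottle, bowl or jar is shifted, tipped or lifted (distance of any of paste_jar, rinse_bottle, steel_bowl from where it was at the start of the episode above 0.02 m or angle between any of paste_jar, rinse_bottle, steel_bowl's own z axis and vertical above 0.4 rad).
It also fails if it takes over 48 s, if anything falls off the work surface, if the arm or the gripper's body presses on something with over 40 N, if the wrist force passes 120 N, or if a joint passes its speed limit or range.

ROBOT

A 6-joint arm with a two-finger parallel gripper is mounted at the origin on the work surface. World frame = base frame: x ahead of the robot, y to its left, z up, the work surface at z = 0. Lengths are in m, angles in rad, forces in N, time in s.
With the tool pointing down it reaches from about 0.375 to 0.9 m from the base axis. Payload 3.1 kg.
Tool frame: the origin (TCP) lies on the centre line of the jaws, within the pads' length; the fingertips stand 11 mm ahead of it and the grasp point (between the pads) lies 8 mm behind it; x points along the fingers, y is the direction in which the jaws open and shut, and the axes are right-handed (so a half turn about x gives the same grasp; the last joint's range is limited). The gripper opens to 87 mm and grips with 3 to 60 N. Pads are 19 mm wide; open, the fingers measure 117 mm over their backs; the gripper's body (75 mm by 190 mm) begins 51 mm behind the grasp point.
Start: joints at [1.127, 0.527, 1.433, -0, 1.181, -0.178], TCP at [0.164, 0.603, 0.234] pointing down, gripper open.
Joint ranges: [-3.08, 3.08], [-0.75, 2.2], [0.22, 2.44], [-1.43, 4.57], [0, 2.65], [-2.85, 2.85]. Speed limits (rad/s): [2.79, 2.79, 3.14, 3.14, 3.14, 3.14].

INTERFACE

Orientations are given as a unit quaternion [x, y, z, w].
In Python, from rig import robot, camera, camera_info gives the robot as it stands.
- The arm moves only by the shell command python3 -m inch 'ROWS' [FORCE]. ROWS is JSON, a list that holds one entry, the list of rows, each a list of 5 numbers: the shift along the tool's x, y, z in cm, then the turn about the tool's x in rad, then the opening, from 0 (shut) to 1 (fully open). A call has 1 to 8 rows; each row shifts and turns the pose as measured when the row begins, along the tool's axes as they then stand; what a row does not reach is not made up. A row lasts 1/12 s, in which the tool goes at most 41.7 mm and 7.16 degrees, less where a joint would pass 70% of its speed; a pose out of reach is approached as far as the arm can. A call with a gripper value outside its range is refused whole. The fingers move at their own pace and stop on an object; FORCE is the grip in N (left out, the last holds). Time passes only in rows, so rows that do not move let the fingers close. It gives the time, the measured TCP pose, the force and the opening at its end, in the units of the state.
- robot.get_obs(): the state, without advancing time (a new reading comes with each control period).
- camera(name): name is "scene" or "top" or "wrist"; returns the picture (400x640x3 uint8, red, green, blue); there is no depth.
- camera_info(name): a dict with "camera_matrix" (3x3 intrinsics, pixels), "rvec" (rotation vector, rad) and "tvec" (3), from world to camera coordinates, as OpenCV has them. Camera axes: x right, y down, z forward; pixel columns grow to the right and rows downward; lengths in m; the calibration is good to about 2 mm. A picture is of the moment at which its call begins: read the wrist's pose just before it. camera_info takes no time and is no camera call; for the wrist camera it gives the pose at the moment of the call.
- robot.hand_in(): hands the job in, once; it reports no verdict.
The state is a dict: "time": time; "q": joint angles; "joint_velocities": joint speeds; "joint_torque": joint torques, N m; "position": TCP position; "tool_rot": TCP orientation; "ft_force": force on the tool from outside, world axes, zero at the start; "moment": the same for the moment, N m; "grip_width": finger opening in m.
Only numpy, scipy, OpenCV 4.12 (cv2) and the standard library are available. Lean on these libraries where they do the work, as an engineer would, in place of code of your own. Each camera call takes 0.05 s, during which the arm holds its last target. There are 200 camera calls.

## Working session

There is one attempt and no reset: what is moved stays moved. The work goes in short steps, Python scripts to look and compute and a shell command to move; the robot and the scene stay as the last step left them, time stands still between calls to the robot, and variables do not carry over. Pictures are saved under pics/ and viewed, about 8 in all and at most 12, crops included, and the job is handed in when it is done.

```bash
mkdir -p pics; ls; python3 - <<'E'
from rig import robot,camera,camera_info
import cv2,numpy as np
o=robot.get_obs();print({k:np.round(v,3).tolist() for k,v in o.items()})
for n in("top","scene"):
    i=camera(n);cv2.imwrite(f"pics/{n}0.png",i[:,:,::-1]);c=camera_info(n);print(n,{k:np.round(v,3).tolist() for k,v in c.items()})
a=[cv2.imread(f"pics/{n}0.png") for n in("top","scene")]
E
```

```text
pics
{'time': 0.0, 'q': [1.126, 0.528, 1.434, -0.0, 1.181, -0.178], 'joint_velocities': [-0.0, -0.001, 0.0, -0.001, 0.0, 0.002], 'joint_torque': [-0.0, -44.004, -17.659, 0.063, 0.059, -0.0], 'position': [0.164, 0.602, 0.233], 'tool_rot': [0.093, 0.701, -0.094, 0.701], 'ft_force': [-0.226, -0.157, -0.281], 'moment': [0.004, -0.005, 0.036], 'grip_width': 0.087}
top {'camera_matrix': [[397.128, 0.0, 318.019], [0.0, 397.128, 198.552], [0.0, 0.0, 1.0]], 'rvec': [2.104, -2.135, 0.117], 'tvec': [0.049, 0.569, 0.851]}
scene {'camera_matrix': [[494.714, 0.0, 315.335], [0.0, 494.714, 198.984], [0.0, 0.0, 1.0]], 'rvec': [1.195, 2.09, -1.117], 'tvec': [0.288, -0.197, 1.566]}
```

View pics/top0.png

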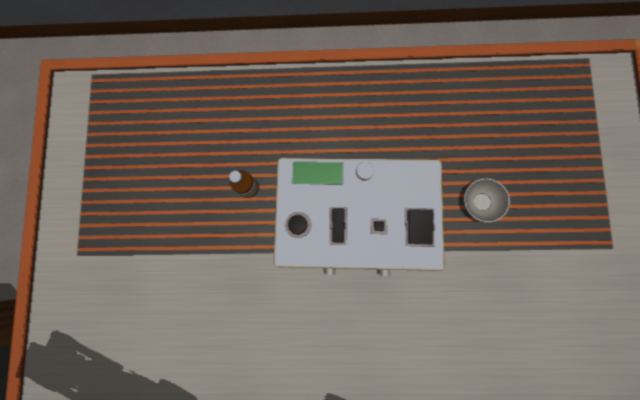

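View pics/scene0.png

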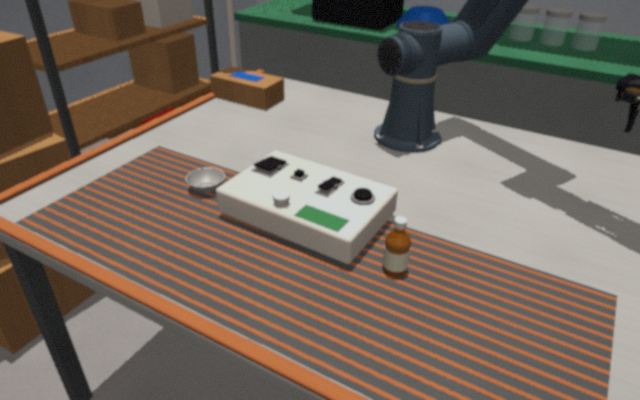

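Top view: from left (+y) to right, round key (297,225), narrow rocker (339,226), square key (379,226), wide rocker (420,227). The jar is at (365,171), the bottle at (240,182) and the bowl at (487,200). The scene view shows the same row: wide (270,165), square (300,175), narrow (330,185), round (363,195).

```bash
cat > h.py <<'E'
import cv2,numpy as np
from rig import camera_info
def P(n):
    c=camera_info(n);K=np.array(c["camera_matrix"]);R=cv2.Rodrigues(np.array(c["rvec"],float))[0];return K,R,np.array(c["tvec"],float)
def ray(n,uv,z):
    K,R,t=P(n);d=R.T@np.linalg.solve(K,[*uv,1]);o=-R.T@t;return o+d*(z-o[2])/d[2]
def tri(a,ua,b,ub):
    M=[]
    for n,u in((a,ua),(b,ub)):
        K,R,t=P(n);M.append(K@np.c_[R,t])
    X=cv2.triangulatePoints(M[0],M[1],np.array(ua,float),np.array(ub,float))[:,0];return X[:3]/X[3]
def blobs(img,roi,th=70,amin=20):
    x0,y0,x1,y1=roi;g=img[y0:y1,x0:x1].max(2);m=(g<th).astype(np.uint8)
    n,l,s,c=cv2.connectedComponentsWithStats(m)
    out=[]
    for i in range(1,n):
        if s[i,4]>amin:
            pts=np.argwhere(l==i)[:,::-1].astype(np.float32)+[x0,y0]
            out.append((c[i]+[x0,y0],int(s[i,4]),cv2.minAreaRect(pts.astype(np.float32))))
    return sorted(out,key=lambda o:o[0][0])
E
python3 - <<'E'
from h import *
T=blobs(cv2.imread("pics/top0.png"),(282,200,438,255));S=blobs(cv2.imread("pics/scene0.png"),(245,150,380,208))
for n,B in(("top",T),("scene",S)):
    for b in B: print(n,np.round(b[0],1),b[1],np.round(b[2][1],1),round(b[2][2],1),ray(n,b[0],.096).round(4))
if len(T)==4==len(S):
    X=[tri("top",t[0],"scene",s[0]) for t,s in zip(T,S[::-1])]
    for x in X: print(x.round(4))
    X=[ray("top",t[0],.096) for t in T]
    d=X[0]-X[3];print("yaw",np.arctan2(-d[0],d[1]),[np.linalg.norm(X[i]-X[i+1]).round(4) for i in range(3)])
# white console outline in top
i=cv2.imread("pics/top0.png");m=(i.min(2)>140).astype(np.uint8)
c=max(cv2.findContours(m,0,2)[0],key=cv2.contourArea);r=cv2.minAreaRect(c);p=cv2.boxPoints(r);print(r);print([ray("top",q,.08).round(3).tolist() for q in p])
for nm,u,z in(("jar",(365,171),.104),("bottle",(236,177),.13),("bowl",(487,200),.035)):print(nm,ray("top",u,z).round(3))
E
```

```text
top [297.1 224.3] 280 [18. 18.] 90.0 [0.5077 0.0828 0.096 ]
top [337.9 224.7] 383 [32. 12.] 90.0 [ 0.5054 -0.0031  0.096 ]
top [378.7 225.7] 83 [8. 9.] 90.0 [ 0.5021 -0.0883  0.096 ]
top [419.9 226.2] 829 [33. 24.] 90.0 [ 0.4997 -0.1734  0.096 ]
scene [269.5 164.4] 255 [13.2 27.3] 69.4 [ 0.51   -0.1682  0.096 ]
scene [298.8 173.5] 40 [5. 7.] 90.0 [ 0.5102 -0.0839  0.096 ]
scene [328.9 184.2] 143 [ 8.6 20. ] 56.3 [0.5154 0.0009 0.096 ]
scene [362.5 194.5] 155 [16. 11.] 0.0 [0.5151 0.0862 0.096 ]
[0.5081 0.0833 0.0912]
[ 0.5062 -0.0036  0.0897]
[ 0.5025 -0.0888  0.0907]
[ 0.5003 -0.175   0.0893]
yaw -0.031171364881057272 [np.float64(0.0859), np.float64(0.0852), np.float64(0.0852)]
((359.26666259765625, 213.26722717285156), (167.29800415039062, 107.73028564453125), 0.9710219502449036)
[[0.422, 0.132, 0.08], [0.657, 0.13, 0.08], [0.642, -0.235, 0.08], [0.412, -0.218, 0.08]]
jar [ 0.618 -0.063  0.104]
bottle [0.605 0.207 0.13 ]
bowl [ 0.561 -0.338  0.035]
```

```bash
cat >> h.py <<'E'
from rig import robot
from scipy.spatial.transform import Rotation as Rn
YAW=-0.031
def st(target=None):
    o=robot.get_obs();R=Rn.from_quat(o["tool_rot"]).as_matrix()
    print("t",round(o["time"],2),"pos",np.round(o["position"],4),"F",np.round(o["ft_force"],1),"w",round(float(o["grip_width"]),4))
    print("axes xyz (cols)\n",R.round(3))
    y=R[:,1];e=(YAW+np.pi/2-np.arctan2(y[1],y[0])+np.pi/2)%np.pi-np.pi/2;print("turn about world z to align:",round(e,3),"-> about tool x:",round(-e,3))
    if target is not None: print("shift cm tool:",(R.T@(np.array(target)-o["position"])*100).round(2))
E
python3 -c "
from h import *
st((.527,-.175,.2))"
```

```text
t 0.1 pos [0.1638 0.6025 0.2326] F [-0.4 -0.9 -0.1] w 0.087
axes xyz (cols)
 [[-0.001  0.263  0.965]
 [-0.002  0.965 -0.263]
 [-1.    -0.002 -0.   ]]
turn about world z to align: 0.235 -> about tool x: -0.235
shift cm tool: [  3.37 -65.47  55.46]
```

```bash
python3 -m inch '[[[0,0,0,-0.12,0],[0,0,0,-0.12,0],[0,0,0,0,0],[0,0,0,0,0]]]' 10; python3 -c "
from h import *
st((.47,-.045,.23))"
```

```text
time: 0.43
position: [0.1632, 0.6011, 0.2304]
tool_rot: [0.004, 0.708, -0.009, 0.706]
ft_force: [-0.4, 0.4, 1.1]
grip_width: 0.068
t 0.43 pos [0.1632 0.6011 0.2304] F [-0.4  0.4  1.1] w 0.068
axes xyz (cols)
 [[-0.003  0.019  1.   ]
 [-0.006  1.    -0.019]
 [-1.    -0.006 -0.003]]
turn about world z to align: -0.012 -> about tool x: 0.012
shift cm tool: [  0.35 -64.02  31.89]
```

```bash
python3 -m inch '[[[-0.1,-3.6,1.8,0,0],[-0.1,-3.6,1.8,0,0],[-0.1,-3.6,1.8,0,0],[-0.1,-3.6,1.8,0,0],[-0.1,-3.6,1.8,0,0],[-0.1,-3.6,1.8,0,0],[-0.1,-3.6,1.8,0,0],[-0.1,-3.6,1.8,0,0]]]'; python3 -c "
from h import *
st((.47,-.045,.23))"
```

```text
time: 1.1
position: [0.3007, 0.3069, 0.2369]
tool_rot: [0.01, 0.707, -0.01, 0.707]
ft_force: [1.6, -0.1, 0.4]
grip_width: 0.0148
t 1.1 pos [0.3007 0.3069 0.2369] F [ 1.6 -0.1  0.4] w 0.0148
axes xyz (cols)
 [[-0.001  0.028  1.   ]
 [ 0.001  1.    -0.028]
 [-1.     0.001 -0.001]]
turn about world z to align: -0.003 -> about tool x: 0.003
shift cm tool: [  0.66 -34.7   17.91]
```

```bash
python3 -m inch '[[[0,-3.7,1.9,0,0],[0,-3.7,1.9,0,0],[0,-3.7,1.9,0,0],[0,-3.7,1.9,0,0],[0,-3.7,1.9,0,0],[0,-3.7,1.9,0,0],[0,-3.7,1.9,0,0],[0,-3.7,1.9,0,0]]]';python3 -m inch '[[[0,0,0,0,0],[0,0,0,0,0]]]'; python3 - <<'E'
from h import *
from rig import camera
st((.527,-.175,.15))
i=camera("wrist");cv2.imwrite("pics/w1.png",i[:,:,::-1])
E
```

```text
time: 1.77
position: [0.439, 0.0032, 0.2386]
tool_rot: [0.019, 0.705, -0.018, 0.709]
ft_force: [1.0, 0.2, -0.4]
grip_width: 0.0004
time: 1.93
position: [0.4442, -0.0051, 0.2391]
tool_rot: [0.024, 0.703, -0.025, 0.711]
ft_force: [-1.1, 1.2, -0.8]
grip_width: 0.0005
t 1.93 pos [ 0.4442 -0.0051  0.2391] F [-1.1  1.2 -0.8] w 0.0005
axes xyz (cols)
 [[ 0.011  0.069  0.998]
 [-0.002  0.998 -0.069]
 [-1.    -0.001  0.011]]
turn about world z to align: 0.038 -> about tool x: -0.038
shift cm tool: [  9.03 -16.37   9.33]
```

View pics/w1.png

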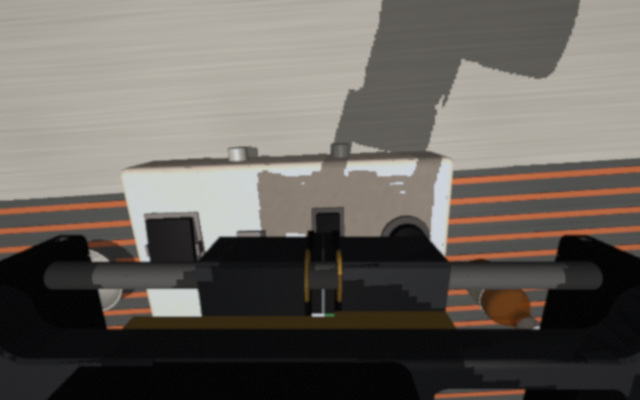

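The wrist view is mostly hidden by the closed jaws: the wide rocker shows at (172,240) and the narrow one at (328,222), under the tool, as predicted. I'll keep the fixed-camera fix and go over the wide rocker.

```bash
python3 -m inch '[[[0,-3.2,1.9,-0.04,0],[0,-3.2,1.9,0,0],[0,-3.2,1.9,0,0],[0,-3.2,1.8,0,0],[0,-3.2,1.8,0,0],[0,0,0,0,0],[0,0,0,0,0]]]'; python3 -c "
from h import *
st((.527,-.175,.15))"
```

```text
time: 2.57
position: [0.5315, -0.1611, 0.2385]
tool_rot: [0.007, 0.705, -0.005, 0.709]
ft_force: [-0.6, 0.5, -0.4]
grip_width: 0.0
t 2.57 pos [ 0.5315 -0.1611  0.2385] F [-0.6  0.5 -0.4] w 0.0
axes xyz (cols)
 [[ 0.005  0.018  1.   ]
 [ 0.003  1.    -0.018]
 [-1.     0.003  0.005]]
turn about world z to align: -0.013 -> about tool x: 0.013
shift cm tool: [ 8.84 -1.43 -0.48]
```

```bash
python3 -m inch '[[[3,-0.8,-0.3,0,0],[3,-0.7,-0.2,0.013,0],[3,0,0,0,0],[1.5,0,0,0,0],[0,0,0,0,0],[0,0,0,0,0]]]'; python3 - <<'E'
from h import *
from rig import camera
st((.527,-.175,.125))
for n,r in(("top",(360,170,470,270)),("scene",(200,110,360,230))):
    i=camera(n)[:,:,::-1];cv2.imwrite(f"pics/{n}2.png",i);x0,y0,x1,y1=r
    c=cv2.resize(i[y0:y1,x0:x1],(400,400*(y1-y0)//(x1-x0)),interpolation=cv2.INTER_CUBIC);globals()[n]=c
h=max(top.shape[0],scene.shape[0]);cv2.imwrite("pics/c2.png",np.hstack([np.pad(c,((0,h-c.shape[0]),(0,0),(0,0))) for c in(top,scene)]))
E
```

```text
time: 3.07
position: [0.5259, -0.1636, 0.1323]
tool_rot: [0.01, 0.705, -0.006, 0.709]
ft_force: [-0.2, -0.8, 0.5]
grip_width: 0.0001
t 3.07 pos [ 0.5259 -0.1636  0.1323] F [-0.2 -0.8  0.5] w 0.0001
axes xyz (cols)
 [[ 0.006  0.023  1.   ]
 [ 0.005  1.    -0.023]
 [-1.     0.005  0.006]]
turn about world z to align: -0.008 -> about tool x: 0.008
shift cm tool: [ 0.73 -1.14  0.13]
```

View pics/c2.png

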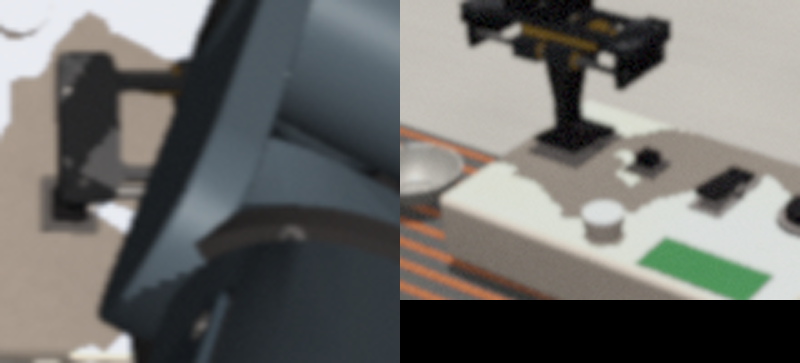

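The tool stands over the far (+x) part of the wide rocker, clear of its neighbours. I'll centre it, then press.

```bash
python3 -m inch '[[[0,-1.2,0.1,0,0],[0,-0.4,0,0,0],[0.5,0,0,0,0],[0.5,0,0,0,0],[0,0,0,0,0]]]'; python3 -c "
from h import *
st((.527,-.175,.11))"
```

```text
time: 3.58
position: [0.531, -0.1831, 0.1283]
tool_rot: [0.007, 0.7, -0.009, 0.714]
ft_force: [0.1, -0.0, -0.5]
grip_width: 0.0003
t 3.58 pos [ 0.531  -0.1831  0.1283] F [ 0.1 -0.  -0.5] w 0.0003
axes xyz (cols)
 [[ 0.019  0.022  1.   ]
 [-0.003  1.    -0.022]
 [-1.    -0.003  0.019]]
turn about world z to align: -0.009 -> about tool x: 0.009
shift cm tool: [ 1.82  0.81 -0.45]
```

```bash
python3 -m inch '[[[0.4,0.6,-0.3,0,0],[0.6,0,0,0,0],[0.6,0,0,0,0],[0.4,0,0,0,0],[0,0,0,0,0],[0,0,0,0,0]]]'; python3 -c "
from h import *
st((.527,-.175,.102))"
```

```text
time: 4.08
position: [0.5294, -0.1771, 0.1066]
tool_rot: [0.006, 0.699, -0.009, 0.715]
ft_force: [-0.3, -0.0, 2.8]
grip_width: 0.0004
t 4.08 pos [ 0.5294 -0.1771  0.1066] F [-0.3 -0.   2.8] w 0.0004
axes xyz (cols)
 [[ 0.022  0.023  1.   ]
 [-0.004  1.    -0.022]
 [-1.    -0.004  0.022]]
turn about world z to align: -0.008 -> about tool x: 0.008
shift cm tool: [ 0.45  0.21 -0.25]
```

```bash
python3 -m inch '[[[0.4,0,0,0,0],[0.3,0,0,0,0],[0.3,0,0,0,0],[0,0,0,0,0]]]'; python3 -m inch '[[[0.3,0,0,0,0],[0.3,0,0,0,0],[0.2,0,0,0,0]]]'
```

```text
time: 4.42
position: [0.5298, -0.1772, 0.1044]
tool_rot: [0.005, 0.699, -0.009, 0.715]
ft_force: [-0.2, -0.3, -0.7]
grip_width: 0.0005
time: 4.67
position: [0.5303, -0.1775, 0.103]
tool_rot: [0.004, 0.698, -0.01, 0.716]
ft_force: [-3.3, 2.8, 16.9]
grip_width: 0.0007
```

```bash
python3 -m inch '[[[0.4,0,0,0,0],[0.2,0,0,0,0],[0,0,0,0,0]]]'; python3 -m inch '[[[-2,0,0,0,0],[-3,0,-0.3,0,0],[-3,0,-0.3,0,0],[0,0,0,0,0],[0,0,0,0,0]]]'; python3 - <<'E'
from h import *
from rig import camera
st((.532,-.003,.16))
i=camera("scene")[:,:,::-1];cv2.imwrite("pics/s3.png",i);c=lambda i:cv2.resize(i[140:220,240:400],(480,240),interpolation=cv2.INTER_CUBIC)
cv2.imwrite("pics/c3.png",np.vstack([c(cv2.imread("pics/scene0.png")),c(i)]))
E
```

```text
time: 4.92
position: [0.5302, -0.1774, 0.1042]
tool_rot: [0.003, 0.698, -0.01, 0.716]
ft_force: [0.1, 0.3, -0.1]
grip_width: 0.0005
time: 5.33
position: [0.5196, -0.1753, 0.183]
tool_rot: [0.005, 0.7, -0.009, 0.714]
ft_force: [-0.2, 0.2, -0.1]
grip_width: 0.0004
t 5.33 pos [ 0.5196 -0.1753  0.183 ] F [-0.2  0.2 -0.1] w 0.0004
axes xyz (cols)
 [[ 0.02   0.019  1.   ]
 [-0.006  1.    -0.019]
 [-1.    -0.005  0.02 ]]
turn about world z to align: -0.012 -> about tool x: 0.012
shift cm tool: [ 2.22 17.26  0.87]
```

View pics/c3.png

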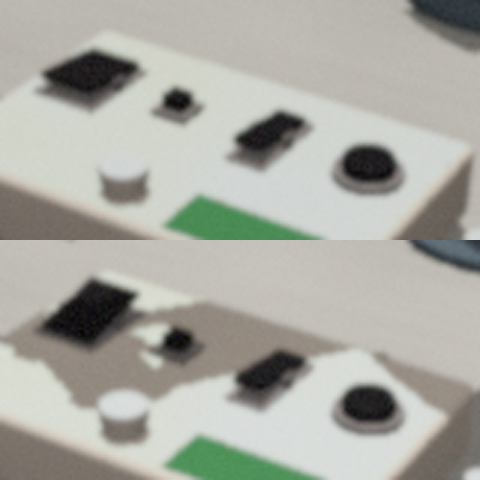

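Before (top) and after (bottom): the wide paddle at (90,310) is now tipped toward the camera, flat in its frame. The narrow rocker, the keys and the jar look unchanged. The 17 N peak at tip height 92 mm matches the full-over stop. Narrow rocker next.

```bash
python3 -m inch '[[[0,3.5,0.2,0,0],[0,3.5,0.2,0,0],[0,3.5,0.2,0,0],[0,3,0.2,0,0],[0,1.5,0,0,0],[0,0,0,0,0],[0,0,0,0,0],[0,0,0,0,0]]]'; python3 -c "
from h import *
st((.532,-.004,.13))"
```

```text
time: 6.05
position: [0.5278, -0.0213, 0.1705]
tool_rot: [0.007, 0.705, -0.009, 0.709]
ft_force: [-0.3, 0.5, 0.3]
grip_width: 0.0004
t 6.05 pos [ 0.5278 -0.0213  0.1705] F [-0.3  0.5  0.3] w 0.0004
axes xyz (cols)
 [[ 0.005  0.023  1.   ]
 [-0.003  1.    -0.023]
 [-1.    -0.003  0.005]]
turn about world z to align: -0.008 -> about tool x: 0.008
shift cm tool: [4.05 1.75 0.36]
```

```bash
python3 -m inch '[[[0,1.6,0.3,0,0],[1.2,0,0,0,0],[1.2,0,0,0,0],[1.0,0,0,0,0],[0,0,0,0,0],[0,0,0,0,0]]]'; python3 -c "
from h import *
st((.532,-.004,.125))"
```

```text
time: 6.55
position: [0.5324, -0.0125, 0.1326]
tool_rot: [0.01, 0.706, -0.013, 0.708]
ft_force: [0.9, -0.3, 0.0]
grip_width: 0.0001
t 6.55 pos [ 0.5324 -0.0125  0.1326] F [ 0.9 -0.3  0. ] w 0.0001
axes xyz (cols)
 [[ 0.003  0.032  0.999]
 [-0.005  0.999 -0.032]
 [-1.    -0.004  0.003]]
turn about world z to align: 0.001 -> about tool x: -0.001
shift cm tool: [ 0.76  0.85 -0.07]
```

```bash
python3 -m inch '[[[0,0.8,0,0,0],[0.4,0.3,0,0,0],[0.4,0,0,0,0],[0.3,0,0,0,0],[0,0,0,0,0],[0,0,0,0,0]]]'; python3 -c "
from h import *
st((.532,-.004,.11))"
```

```text
time: 7.05
position: [0.5341, -0.0026, 0.1219]
tool_rot: [0.011, 0.705, -0.014, 0.709]
ft_force: [-0.2, 0.8, 0.0]
grip_width: 0.0002
t 7.05 pos [ 0.5341 -0.0026  0.1219] F [-0.2  0.8  0. ] w 0.0002
axes xyz (cols)
 [[ 0.006  0.035  0.999]
 [-0.005  0.999 -0.035]
 [-1.    -0.005  0.006]]
turn about world z to align: 0.004 -> about tool x: -0.004
shift cm tool: [ 1.19 -0.14 -0.21]
```

```bash
python3 -m inch '[[[0.5,-0.1,-0.2,0,0],[0.5,0,0,0,0],[0.5,0,0,0,0],[0.4,0,0,0,0],[0.3,0,0,0,0],[0.3,0,0,0,0]]]'; python3 -m inch '[[[0.3,0,0,0,0],[0.3,0,0,0,0],[0.3,0,0,0,0],[0.3,0,0,0,0]]]'
```

```text
time: 7.55
position: [0.5343, -0.0039, 0.1028]
tool_rot: [0.01, 0.703, -0.014, 0.711]
ft_force: [-6.6, 1.5, 35.3]
grip_width: 0.0006
time: 7.88
position: [0.5342, -0.0038, 0.1031]
tool_rot: [0.009, 0.702, -0.015, 0.712]
ft_force: [-4.8, 0.9, 27.1]
grip_width: 0.0002
```

```bash
python3 -m inch '[[[-2,0,0,0,0],[-3,0,-0.3,0,0],[-3,0,-0.3,0,0],[0,0,0,0,0],[0,0,0,0,0]]]'; python3 - <<'E'
from h import *
from rig import camera
st((.5075,.083,.15))
i=camera("scene")[:,:,::-1];cv2.imwrite("pics/c4.png",cv2.resize(i[120:220,240:400],(640,400),interpolation=cv2.INTER_CUBIC))
E
```

```text
time: 8.3
position: [0.5253, -0.003, 0.1854]
tool_rot: [0.009, 0.703, -0.014, 0.711]
ft_force: [-1.2, -0.5, -0.8]
grip_width: 0.0003
t 8.3 pos [ 0.5253 -0.003   0.1854] F [-1.2 -0.5 -0.8] w 0.0003
axes xyz (cols)
 [[ 0.012  0.033  0.999]
 [-0.009  0.999 -0.033]
 [-1.    -0.008  0.012]]
turn about world z to align: 0.002 -> about tool x: -0.002
shift cm tool: [ 3.44  8.57 -2.1 ]
```

View pics/c4.png

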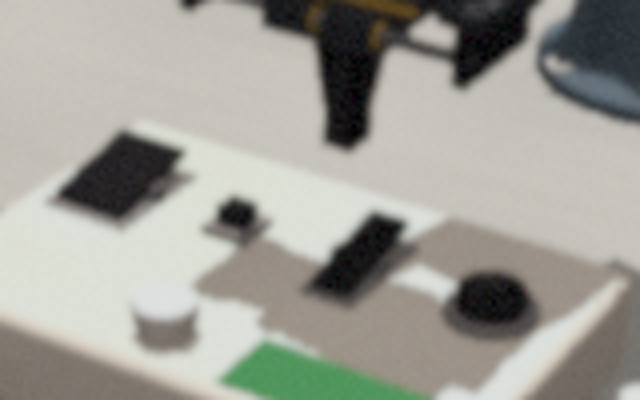

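Both paddles, wide (120,175) and narrow (360,255), now tip the same way. The square key (237,212), round key (490,298) and jar (165,315) are untouched. Now over the round key.

```bash
python3 -m inch '[[[0,3.3,-0.7,0,0],[0,3.3,-0.7,0,0],[1,2.2,-0.4,0,0],[1,0,0,0,0],[1,0,0,0,0],[0,0,0,0,0],[0,0,0,0,0],[0,0,0,0,0]]]'; python3 -c "
from h import *
st((.508,.083,.125))"
```

```text
time: 9.02
position: [0.5069, 0.0875, 0.1438]
tool_rot: [0.009, 0.708, -0.016, 0.706]
ft_force: [0.0, -0.1, 0.3]
grip_width: 0.0004
t 9.02 pos [0.5069 0.0875 0.1438] F [ 0.  -0.1  0.3] w 0.0004
axes xyz (cols)
 [[-0.002  0.036  0.999]
 [-0.009  0.999 -0.036]
 [-1.    -0.009 -0.002]]
turn about world z to align: 0.005 -> about tool x: -0.005
shift cm tool: [ 1.88 -0.43  0.13]
```

```bash
python3 -m inch '[[[0.8,-0.5,0.1,0,0],[0.8,0,0,0,0],[0.5,0,0,0,0],[0,0,0,0,0],[0,0,0,0,0]]]'; python3 -c "
from h import *
st((.508,.083,.10))"
```

```text
time: 9.43
position: [0.5087, 0.08, 0.1208]
tool_rot: [0.01, 0.707, -0.017, 0.707]
ft_force: [-0.0, 0.6, 0.1]
grip_width: 0.0005
t 9.43 pos [0.5087 0.08   0.1208] F [-0.   0.6  0.1] w 0.0005
axes xyz (cols)
 [[-0.001  0.038  0.999]
 [-0.009  0.999 -0.038]
 [-1.    -0.009 -0.001]]
turn about world z to align: 0.007 -> about tool x: -0.007
shift cm tool: [ 2.07  0.32 -0.08]
```

```bash
python3 -m inch '[[[0.5,0.3,0,0,0],[0.5,0,0,0,0],[0.5,0,0,0,0],[0.4,0,0,0,0],[0.3,0,0,0,0],[0.3,0,0,0,0]]]'; python3 -m inch '[[[0.3,0,0,0,0],[0.3,0,0,0,0],[0.3,0,0,0,0],[0.3,0,0,0,0]]]'
```

```text
time: 9.93
position: [0.5102, 0.0826, 0.1008]
tool_rot: [0.01, 0.706, -0.017, 0.708]
ft_force: [-7.8, -0.3, 38.3]
grip_width: 0.0004
time: 10.27
position: [0.51, 0.0827, 0.101]
tool_rot: [0.008, 0.704, -0.017, 0.71]
ft_force: [-6.3, 0.1, 25.1]
grip_width: 0.0006
```

Fully down: tip at 90 mm, with a hard stop. Holding for about 3 s.

```bash
for i in 1 2 3 4; do python3 -m inch '[[[0.2,0,0,0,0],[0.2,0,0,0,0],[0.2,0,0,0,0],[0.2,0,0,0,0],[0.2,0,0,0,0],[0.2,0,0,0,0],[0.2,0,0,0,0],[0.2,0,0,0,0]]]' | grep -v rot; done
```

```text
time: 10.93
position: [0.5099, 0.0827, 0.1012]
ft_force: [-3.8, -0.4, 18.2]
grip_width: 0.0004
time: 11.6
position: [0.5098, 0.0828, 0.1012]
ft_force: [-3.2, -0.7, 19.4]
grip_width: 0.0003
time: 12.27
position: [0.5098, 0.0828, 0.1012]
ft_force: [-4.4, -0.2, 18.7]
grip_width: 0.0004
time: 12.93
position: [0.5097, 0.0829, 0.1013]
ft_force: [-4.1, -0.6, 19.2]
grip_width: 0.0007
```

```bash
python3 -m inch '[[[-2,0,0,0,0],[-3,0,-1,0,0],[-3,0,-2,0,0],[-3,0,-2,0,0],[0,0,0,0,0],[0,0,0,0,0],[0,0,0,0,0]]]'; python3 - <<'E'
from h import *
from rig import camera
a=cv2.imread("pics/scene0.png");i=camera("scene")[:,:,::-1];c=lambda i:cv2.resize(i[120:280,170:420],(450,288),interpolation=cv2.INTER_CUBIC)
cv2.imwrite("pics/c5.png",np.vstack([c(a),c(i)]))
E
```

```text
time: 13.52
position: [0.4553, 0.0872, 0.213]
tool_rot: [0.001, 0.691, -0.016, 0.723]
ft_force: [-0.1, -0.9, -0.5]
grip_width: 0.0007
```

View pics/c5.png

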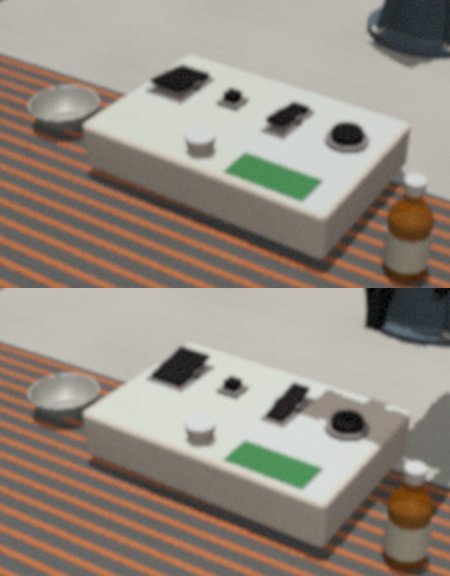

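Before (top) and after (bottom): both rockers are tipped over, the round key (347,422) is up again, and the bottle, bowl, jar and square key are in the same pixels. The arm is clear.

```bash
python3 -c "
from rig import robot
print(robot.hand_in())"
```

```text
the job is handed in; nothing more can be done
None
```

I flushed the water line in the required order and handed the job in at about 13.6 s of the 48 s limit; no verdict was reported. With closed fingers I pressed the wide rocker, then the narrow rocker, both to their stops. I then held the round key down for about 3 s and released it.

**Stops reached:**

| Control | Fingertip height | Force seen |
|---|---|---|
| Wide rocker | about 92 mm | 17 N |
| Narrow rocker | about 92 mm | 27–35 N |
| Round key | 90 mm | 38 N at first contact, about 19 N while held |

**Last checks:** The final picture shows both rockers over and the round key up. The square key, jar, bottle and bowl are unmoved. The arm is clear, with the tool at 0.213 m height and a wrist force of about 1 N.

**Disagreements and limits:**
- The two-view heights of the row came out 5–8 mm low, at 89–91 mm. I used the row's horizontal positions, and contact confirmed the heights.
- The closed jaws blocked most of the wrist camera's view, so it added little.
- I had no direct reading of the joint values; that the rockers are fully over is inferred from force, height and pictures.

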